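# Close, pin and squeeze a split block mould

### The arm

A 6-joint arm with a two-finger parallel gripper is mounted at the origin on the work surface. World frame = base frame: x ahead of the robot, y to its left, z up, the work surface at z = 0. Lengths are in m, angles in rad, forces in N, time in s.
With the tool pointing down it reaches from about 0.25 to 0.775 m from the base axis. Payload 4 kg.
Tool frame: the origin (TCP) lies on the centre line of the jaws, within the pads' length; the fingertips stand 19 mm ahead of it and the grasp point (between the pads) is the TCP; z points along the fingers, y is the line along which they close (so a half turn about z gives the same grasp; the last joint's range is limited). The gripper opens to 85 mm and grips with 20 to 120 N. Pads are 22 mm wide; open, the fingers measure 114 mm over their backs; the gripper's body (76 mm by 85 mm) begins 54 mm behind the grasp point. The pads swing forward as they close: fully open they stand 13 mm farther back than shut.
Start: joints at [1.025, 0.087, 1.371, -0, 1.684, -0.103], TCP at [0.236, 0.497, 0.25] pointing down, gripper open.
Joint ranges: [-3.1, 3.1], [-0.76, 2.03], [0.27, 2.55], [-1.08, 4.22], [0.17, 2.65], [-2.57, 2.57]. Speed limits (rad/s): [2.79, 2.79, 3.14, 3.14, 3.14, 3.14].

### API

Orientations are given as [roll, pitch, yaw] about the fixed x, y, z axes, in that order (R = Rz(yaw) Ry(pitch) Rx(roll)).
In Python, from station import telemetry, vision, order gives the robot as it stands.
- The arm moves only by the tool send_rows, never from a script. Its argument "motion" is a list of rows, each a list of 7 numbers: the turn, a rotation vector about the tool's x, y, z in rad, then the shift along the tool's x, y, z in mm, then the closure, from 0 (fully open) to 1 (shut). In form: [[ax, ay, az, x, y, z, gripper], ...]. A call has 1 to 20 rows; each row is the pose to reach, as a shift and turn from the pose commanded when the call began, along the tool's axes at that moment; what a row does not reach only later rows make up. A row lasts 1/8 s, in which the tool goes at most 62.5 mm and 10.7 degrees, less where a joint would pass 70% of its speed; a pose out of reach is approached as far as the arm can. A call with a gripper value outside its range is refused whole. The fingers move at their own pace and stop on an object; "squeeze" is the grip in N (left out, the last holds). Time passes only in rows, so rows that repeat a pose let the fingers close. It gives the time, the measured TCP pose, the force, the opening and the grip force at its end, in the units of the state.
- telemetry.state(): the state, without advancing time (a new reading comes with each control period).
- vision.grab_frame(name): name is "scene" or "top"; returns (picture, depth): 400x640x3 uint8, red, green, blue; 400x640 float32, m along the optical axis (not along the pixel's ray), 0 where there is no reading.
- vision.get_calibration(name): a dict with "K" (3x3 intrinsics, pixels), "cam_to_world" (4x4, takes a point from camera to world coordinates). Camera axes: x right, y down, z forward; pixel columns grow to the right and rows downward; lengths in m; the calibration is good to about 2 mm. A picture is of the moment at which its call begins. get_calibration takes no time and is no camera call.
- order.close_job(): hands the job in; it is judged then, once.
Trained networks look in the newest picture that a camera, given by its name, has taken for a name from the list of things; names that differ only in an ending like _2 or _b are one class to them, and where a whole thing is asked for, a point or a joint stands for the part that bears it (a point fixed in the world has none). Each returns a list of dicts, best first, with "score" (0 to 1); they miss things now and then, are a little off and sometimes report something else, mostly with a low value. They report only what shows in the picture. A call takes as long as a camera call. They do not tell look-alikes from the thing itself.
- vision.cut_out(camera, name): "pixels" (400x640 bool, what is visible of it).
- vision.mark_of(camera, name): "xyz" ([x, y, z] in m, in world coordinates, good to about 4 mm: a listed point, or the origin of a listed thing).
The state is a dict: "time": time; "joints": joint angles; "qvel": joint speeds; "effort": joint torques, N m; "tcp_pos": TCP position; "ee_rot": TCP orientation; "contact_force": force on the tool from outside, world axes, zero at the start; "torque": the same for the moment, N m; "width": finger opening in m; "finger_force": force on a finger pad.
Only numpy, scipy, OpenCV 4.12 (cv2) and the standard library are available. Lean on these libraries where they do the work, as an engineer would, in place of code of your own. Each camera call takes 0.05 s, during which the arm holds its last target. There are 200 camera calls.

### The job

Swing the open near half of the split block mould fully shut, then take the knobbed locking pin from its parking block and push it all the way down through the aligned holes of the two lugs. Then grip the two halves together from above, one finger on the outer side of each half, and finish while still holding them squeezed shut: do not let go at the end. Leave everything else on the bench where it is.

Things in the scene. Friction and masses are not known exactly. Their poses are not given: they have to be found in the camera images.
- jig: Split block mould on a fixed dark base plate (90 x 225 x 8 mm). Origin on the upright hinge line at bench height, z up. The shut mould runs from the hinge along +y; +x is the fixed far half's side, -x the swinging near half's. Aluminium halves, each 20 mm thick (40 mm over both when shut, seam at x = 0), y 15 to 135 mm, flat outer faces, top at z = 60 mm. Hinge barrel 18 mm thick, 64 mm high.
- jig_front (a joint): Hinge angle of the near (swinging) half, rad: 0 = shut against a stop, positive = swung open towards -x of the mould (counter-clockwise from above). Starts open by 0.6 to 0.95; friction only (about 0.18 N m, 2 N at the push point), so it stays where it is left.
- jig_back: The fixed far half (origin and axes as the mould's), with the lower lug. Beyond each half's free end is a steel lug, 40 mm (x) by 44 mm (y), 12 mm thick, with an upright 12 mm round hole at x = 0, y = 157 mm, 2 mm lead-in at its top. Fixed lug: z 28 to 40 mm; swinging lug: z 48 to 60 mm, above it. The holes line up only when fully shut.
- front_mid (a point): Point on the outer face of the swinging half, 100 mm from the hinge line, 35 mm above the bench; moves with that half. Its axes are the half's: -x points out of the face, y from the hinge to the free end, z up. A good place to push.
- jig_seat (a point): Centre of the upper lug's hole at its top face when the mould is shut (60 mm above the bench, 157 mm from the hinge line); fixed to the base; axes as the mould's. The pin's collar rests here.
- jig_grip (a point): On the seam of the shut mould, 75 mm from the hinge line, 45 mm above the bench: the middle of the two halves, 15 mm below their top; fixed to the base, axes as the mould's. The halves are 40 mm wide here along x, with free space beside them.
- pin_knob (a point): Centre of the locking pin's plain steel knob, 22 mm diameter, 28 mm high. Below: collar 16 mm diameter, 12 mm high, its underside 26 mm under this point; then a 10 mm shaft, 46 mm long, tapered foot 72 mm under this point. Starts upright in one hole of the parking block, 26 mm deep, this point 82 mm above the bench; with the collar down on the upper lug, 86 mm. z runs up the pin.
- block: Black plastic parking block, 50 x 160 x 36 mm, fixed; origin under its centre, three 12 mm square holes in a row along its y axis at y = -50, 0, 50 mm, 26 mm deep. Holds the locking pin and two other steel pieces in any order.
- probe: Slim steel probe in the parking block: plain 12 mm round handle whose top is 110 mm above the bench, no knob. Leave it. Origin at its foot, 10 mm above the bench.
- stopper: Low steel plug in the parking block: flat mushroom cap 30 mm in diameter whose top is 54 mm above the bench. Leave it. Origin at its foot, 10 mm above the bench.
- bottle: Amber bottle, 64 mm in diameter, 150 mm high, bystander; origin under its centre.
- beaker: White plastic beaker, 76 mm in diameter, 85 mm high, bystander; origin under its centre.
- dish: Flat round glass dish, 88 mm in diameter, 16 mm high, bystander; origin under its centre.
- cassette: White tissue cassette, 40 x 28 x 8 mm, bystander; origin under its centre.
- brush: Small brush, 170 mm long, lying, bystander.
- pin: The locking pin itself; origin at the middle of its foot, z up along it.
Mind the look-alikes: they are no part of the job. What is shaped like the jig but pink is not meant. Leave any blue look-alike of the pin alone.

How it is judged:
On the way, in this order (a step that is already met when the one before it is completed fails the run):
1. the near half is swung fully shut, the pin still away from the mould (value of joint jig_front below 0.02 rad and distance between pin_knob and jig_seat above 0.06 m), for 0.2 s.
2. the locking pin is all the way down through both lugs (value of joint jig_front below 0.03 rad and z of pin_knob in the frame of jig between 0.082 and 0.09 m and horizontal distance between pin_knob and jig_seat below 0.004 m and angle between pin_knob's own z axis and vertical below 0.1 rad), for 0.2 s.
At the end, for the whole second after the job is handed in: Mould shut (within 0.015 rad); pin upright (0.1 rad) through both lugs, collar down on the upper lug (within 4 mm), knob within 4 mm of the hole axis, at rest; the gripper straddles the top edge and presses each half with more than 4 N (value of joint jig_front below 0.015 rad and z of pin_knob in the frame of jig between 0.082 and 0.09 m and horizontal distance between pin_knob and jig_seat below 0.004 m and angle between pin_knob's own z axis and vertical below 0.1 rad and contact force between the fingers and jig_front above 4 N and contact force between the fingers and jig_back above 4 N and z of the grasp point in the frame of jig below 0.072 m and linear speed of pin below 0.02 m/s); the arm keeps its last pose, push and grip.
It fails at once if another thing on the bench or in the parking block is moved by more than 30 mm or tipped (distance of any of bottle, beaker, dish, cassette, brush, probe, stopper from where it was at the start of the episode above 0.03 m or angle between any of bottle, beaker, probe, stopper's own z axis and vertical above 0.5 rad).
It also fails if it takes over 70 s, if anything falls off the work surface, if the arm or the gripper's body presses on something with over 40 N, if the wrist force passes 120 N, or if a joint passes its speed limit or range.

## Working session

There is one attempt and no reset: what is moved stays moved. The work goes in short steps, Python scripts to look and compute and a tool call to move; the robot and the scene stay as the last step left them, time stands still between calls to the robot, and variables do not carry over. Pictures are saved under pics/ and viewed, at most 10 in all, crops included, and the job is handed in when it is done.

Besides the shell and the picture viewer there is one more tool, called after "Emit:" by a JSON object that holds its "method" and its "body", one argument or row to a line. send_rows: Moves the arm, as the interface text tells. Its arguments: {"type":"object","properties":{"motion":{"type":"array","items":{"type":"array","items":{"type":"number"}}},"squeeze":{"type":"number"}},"required":["motion"]}

```bash
mkdir -p pics; cat > h.py <<'E'
import numpy as np, cv2
from station import telemetry, vision, order
def pts(cam,d,mask=None):
    c=vision.get_calibration(cam);K=np.array(c["K"]);T=np.array(c["cam_to_world"])
    v,u=np.nonzero((d>0)&(mask if mask is not None else True))
    z=d[v,u];P=np.c_[(u-K[0,2])*z/K[0,0],(v-K[1,2])*z/K[1,1],z]
    return P@T[:3,:3].T+T[:3,3],u,v
def proj(cam,p):
    c=vision.get_calibration(cam);K=np.array(c["K"]);T=np.linalg.inv(np.array(c["cam_to_world"]))
    q=K@(T[:3,:3]@np.array(p)+T[:3,3]);return q[:2]/q[2]
E
python3 - <<'E'
from h import *
for cam in("scene","top"):
    p,d=vision.grab_frame(cam);cv2.imwrite(f"pics/{cam}0.png",p[:,:,::-1]);np.savez(f"{cam}0.npz",p=p,d=d)
    print(cam,np.round(vision.get_calibration(cam)["cam_to_world"],3).tolist())
    for n in("jig","jig_back","front_mid","jig_seat","jig_grip","pin_knob","block","probe","stopper","bottle","beaker","dish","cassette","brush","jig_front"):
        try:
            for r in vision.mark_of(cam,n)[:3]: print(n,np.round(r["xyz"],3),round(r["score"],2),proj(cam,r["xyz"]).round())
        except Exception as e: print(n,e)
E
```

```text
scene [[0.412, 0.634, -0.655, 1.236], [0.911, -0.28, 0.302, -0.337], [0.009, -0.721, -0.693, 0.872], [0.0, 0.0, 0.0, 1.0]]
jig [ 0.23  -0.4   -0.002] 0.97 [152. 204.]
jig [ 0.599 -0.228  0.   ] 0.85 [247. 279.]
jig [ 0.525 -0.158  0.029] 0.61 [263. 242.]
jig_back [ 0.6   -0.228  0.002] 0.71 [247. 279.]
jig_back [ 0.228 -0.401 -0.   ] 0.7 [151. 203.]
front_mid [ 0.243 -0.296  0.036] 0.82 [186. 187.]
front_mid [ 0.522 -0.161  0.031] 0.79 [262. 241.]
jig_seat [ 0.626 -0.077  0.059] 0.71 [307. 252.]
jig_seat [ 0.282 -0.248  0.061] 0.56 [204. 185.]
jig_grip [ 0.61  -0.153  0.043] 0.8 [276. 262.]
jig_grip [ 0.255 -0.328  0.044] 0.66 [175. 191.]
pin_knob [0.596 0.478 0.001] 0.54 [475. 199.]
pin_knob [0.491 0.297 0.083] 0.53 [408. 172.]
pin_knob [0.593 0.239 0.068] 0.42 [410. 205.]
block [ 0.489  0.297 -0.001] 0.62 [403. 193.]
block [ 0.441 -0.453  0.001] 0.6 [143. 262.]
block [ 0.527 -0.162  0.032] 0.19 [262. 242.]
probe [0.47  0.344 0.013] 0.4 [414. 182.]
probe [ 0.607 -0.152  0.043] 0.31 [276. 261.]
stopper [0.504 0.249 0.011] 0.5 [393. 198.]
bottle [0.598 0.478 0.002] 0.83 [475. 199.]
bo
[... 1137 characters left out ...]
0.41 [232. 191.]
block [ 0.487  0.299 -0.002] 0.65 [235. 196.]
probe [0.477 0.344 0.008] 0.38 [222. 199.]
stopper [0.506 0.25  0.012] 0.59 [249. 191.]
stopper [ 0.603 -0.227  0.001] 0.2 [385. 165.]
bottle [ 0.594  0.481 -0.002] 0.62 [185. 166.]
beaker [0.723 0.26  0.   ] 0.9 [248. 132.]
beaker [ 0.446 -0.454  0.002] 0.7 [450. 210.]
dish [ 0.389  0.09  -0.   ] 0.86 [294. 225.]
dish [ 0.61  -0.156  0.045] 0.17 [366. 160.]
cassette [0.723 0.145 0.004] 0.62 [280. 132.]
brush [ 0.445 -0.453  0.002] 0.95 [450. 210.]
brush [0.722 0.257 0.   ] 0.38 [249. 132.]
jig_front it knows: beaker, block, bottle, brush, cassette, dish, front_mid, jig, jig_back, jig_grip, jig_seat, pin, pin_knob, probe, stopper
```

View pics/scene0.png

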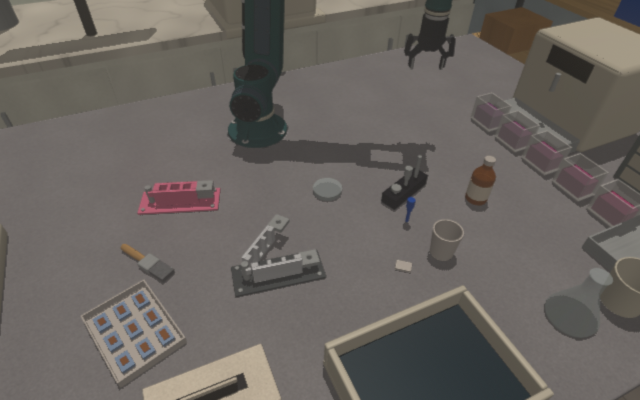

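View pics/top0.png

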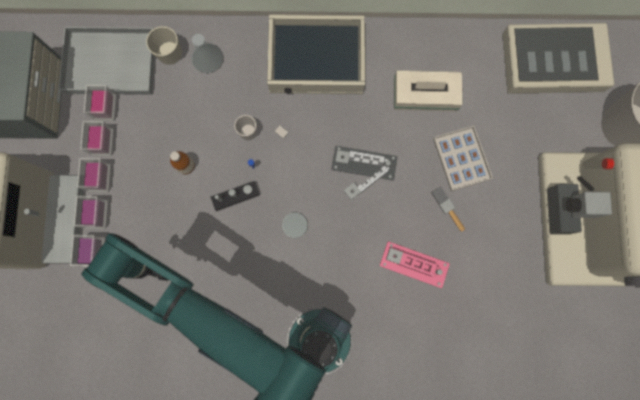

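```bash
python3 - <<'E'
from h import *
ims=[]
for cam in("scene","top"):
    f=np.load(cam+"0.npz");p,d=f["p"],f["d"]
    P,u,v=pts(cam,d)
    t=P[(abs(P[:,2]-.06)<.006)&(P[:,0]>.45)&(P[:,0]<.68)&(P[:,1]>-.27)&(P[:,1]<-.03)]
    b=P[(abs(P[:,2]-.008)<.004)&(P[:,0]>.45)&(P[:,0]<.70)&(P[:,1]>-.30)&(P[:,1]<-.03)]
    # split: fixed-half vs swinging by hinge-frame angle using hinge (.6,-.229)
    r=t[:,:2]-[.6,-.229];a=np.arctan2(-r[:,0],r[:,1]);R=np.hypot(*r.T)
    print(cam,len(t),"z",np.median(t[:,2]),np.histogram(a[R>.04],bins=np.arange(-.5,1.3,.1)))
    for nm,s in(("fix",(a<.12)&(R>.03)),("swing",(a>.2)&(R>.03))):
        q=t[s]; 
        if len(q)>5: print(nm,len(q),cv2.minAreaRect((q[:,:2]*1000).astype(np.float32)),np.median(q[:,2]))
    for nm,c,lo in(("mid",(.491,.297),.085),("probe",(.474,.345),.10),("stop",(.505,.25),.045),("blue",(.593,.238),.06)):
        q=P[(np.hypot(P[:,0]-c[0],P[:,1]-c[1])<.022)&(P[:,2]>lo)]
        if len(q): print(nm,len(q),q.mean(0).round(4),q[:,2].max().round(3))
    for n in ("pin_knob","pin","jig"):
        for r in vision.cut_out(cam,n)[:4]:
            Q,_,_=pts(cam,d,np.array(r["pixels"]))
            print(n,round(r["score"],2),len(Q),Q.mean(0).round(3),Q[:,2].max().round(3),Q[:,2].min().round(3))
    for (x0,y0,x1,y1) in (((375,140,435,230),(225,205,335,295)) if cam=="scene" else ((205,150,265,215),(325,135,405,205))):
        ims.append(cv2.resize(p[y0:y1,x0:x1,::-1],(390,290),interpolation=cv2.INTER_CUBIC))
print(vision.get_calibration("scene")["K"],vision.get_calibration("top")["K"])
cv2.imwrite("pics/crop.png",np.vstack([np.hstack(ims[:2]),np.hstack(ims[2:])]))
E
```

```text
scene 849 z 0.06058493628255612 (array([ 46,  94,  55,  16,   0,   0,   0,   0,   0,   0,  63, 106, 142,
        68,  25,   8,   1]), array([-5.00000000e-01, -4.00000000e-01, -3.00000000e-01, -2.00000000e-01,
       -1.00000000e-01, -1.11022302e-16,  1.00000000e-01,  2.00000000e-01,
        3.00000000e-01,  4.00000000e-01,  5.00000000e-01,  6.00000000e-01,
        7.00000000e-01,  8.00000000e-01,  9.00000000e-01,  1.00000000e+00,
        1.10000000e+00,  1.20000000e+00]))
fix 270 ((623.74365234375, -153.0125274658203), (113.75235748291016, 23.546571731567383), 80.31340789794922) 0.06037170939276182
swing 428 ((537.2294311523438, -148.7606201171875), (43.07047653198242, 156.7155303955078), 39.592247009277344) 0.06066999701951664
mid 55 [0.4912 0.2958 0.0942] 0.101
probe 23 [0.4719 0.3433 0.1072] 0.113
stop 76 [0.5085 0.25   0.0535] 0.058
blue 96 [0.597  0.2363 0.0783] 0.09
pin_knob 0.62 136 [0.597 0.236 0.064] 0.09 0.008
pin_knob 0.45 114 [0.489 0.297 0.078] 0.101 0.001
pin 0.61 150 [0.595 0.239 0.059] 0.09 -0.001
pin 0.52 124 [0.487 0.299 0.074] 0.101 0.0
jig 0.64 3567 [ 0.606 -0.158
[... 769 characters left out ...]
59575188504455
mid 32 [0.4859 0.2973 0.0958] 0.104
probe 13 [0.4683 0.343  0.1071] 0.116
stop 60 [0.5039 0.2499 0.0542] 0.064
blue 40 [0.5903 0.2377 0.0824] 0.093
pin_knob 0.4 40 [0.589 0.236 0.075] 0.093 -0.005
pin 0.6 1848 [ 0.592 -0.147  0.025] 0.071 -0.011
pin 0.51 55 [0.484 0.297 0.075] 0.104 0.02
pin 0.43 25 [0.588 0.236 0.082] 0.093 0.06
jig 0.91 1836 [ 0.593 -0.148  0.026] 0.071 -0.011
jig 0.78 1728 [ 0.254 -0.321  0.024] 0.073 -0.007
[[426.69728682   0.         316.22651364]
 [  0.         426.69728682 200.31214953]
 [  0.           0.           1.        ]] [[519.61984178   0.         321.48590231]
 [  0.         519.61984178 195.34944137]
 [  0.           0.           1.        ]]
```

View pics/crop.png

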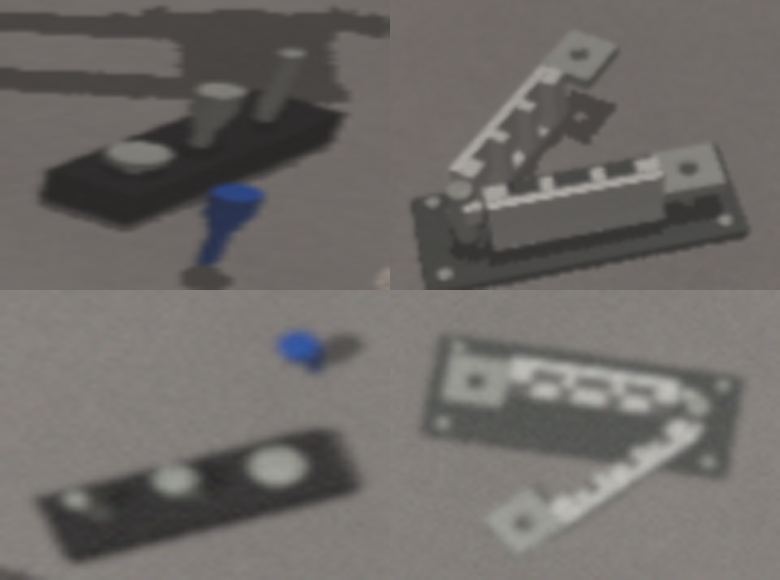

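The candidates for the pin are the steel knob in the middle hole (scene 408,172 / top 232,191) and the blue one standing free (scene 410,205 / top 251,162). Also in the block are the slim probe (scene 418,160) and the flat stopper (scene 396,188). The crop confirms the steel mid-hole knob: it is plain steel, 22 mm wide, and its top is at about 96 mm. The mould is the grey jig (hinge at scene 247,279), not the pink one. Its near half is open by about 0.85 rad.

```bash
cat >> h.py <<'E'
from scipy.spatial.transform import Rotation as Ro
H=np.array([.6,-.2265]);Y=-.171
def jw(x,y,a=0):  # half/jig frame mm -> world
    c,s=np.cos(Y+a),np.sin(Y+a);return H+np.array([c*x-s*y,s*x+c*y])/1000
def row(p,th,s=None):
    """rotvec+shift mm to reach world p, tool down, tool y at heading th (mod pi)"""
    s=s or telemetry.state();R0=Ro.from_euler("xyz",s["ee_rot"])
    best=None
    for t in(th,th+np.pi):
        y=np.array([np.cos(t),np.sin(t),0]);z=np.array([0,0,-1.]);R=Ro.from_matrix(np.c_[np.cross(y,z),y,z])
        d=(R0.inv()*R).as_rotvec()
        if best is None or np.linalg.norm(d)<np.linalg.norm(best): best=d
    return np.r_[best.round(3),(R0.inv().apply(np.array(p)-s["tcp_pos"])*1000).round(1)]
E
python3 - <<'E'
from h import *
s=telemetry.state();print({k:np.round(v,3) for k,v in s.items()})
p=jw(-60,105,.85);print(p,row([*p,.25],Y+.85),row([*p,.045],Y+.85))
E
```

```text
{'time': np.float64(1.8), 'joints': array([ 1.025,  0.087,  1.371, -0.   ,  1.684, -0.103]), 'qvel': array([-0.   ,  0.   ,  0.002,  0.   ,  0.001, -0.001]), 'effort': array([ -0.   , -35.171, -31.345,  -0.   ,   0.   ,   0.   ]), 'tcp_pos': array([0.236, 0.497, 0.25 ]), 'ee_rot': array([3.141, 0.   , 2.699]), 'contact_force': array([-0.433, -0.052,  0.755]), 'torque': array([0.022, 0.005, 0.099]), 'finger_force': np.float64(0.0), 'width': np.float64(0.086)}
[ 0.48736634 -0.18246979] [ 0.000e+00 -0.000e+00  4.490e-01 -5.185e+02 -5.061e+02  3.000e-01] [ 0.000e+00 -0.000e+00  4.490e-01 -5.185e+02 -5.061e+02  2.053e+02]
```

Emit:
{"method": "send_rows", "body": {
  "motion": [
    [0,0,0.449,-518,-506,0,1],
    [0,0,0.449,-518,-506,0,1],
    [0,0,0.449,-518,-506,0,1],
    [0,0,0.449,-518,-506,0,1],
    [0,0,0.449,-518,-506,0,1],
    [0,0,0.449,-518,-506,0,1],
    [0,0,0.449,-518,-506,0,1],
    [0,0,0.449,-518,-506,0,1],
    [0,0,0.449,-518,-506,0,1],
    [0,0,0.449,-518,-506,0,1],
    [0,0,0.449,-518,-506,0,1],
    [0,0,0.449,-518,-506,0,1],
    [0,0,0.449,-518,-506,0,1],
    [0,0,0.449,-518,-506,0,1],
    [0,0,0.449,-518,-506,100,1],
    [0,0,0.449,-518,-506,150,1],
    [0,0,0.449,-518,-506,190,1],
    [0,0,0.449,-518,-506,205,1],
    [0,0,0.449,-518,-506,205,1]
  ],
  "squeeze": 40
}}

```text
time: 4.18
tcp_pos: [0.4869, -0.1813, 0.0456]
ee_rot: [-3.141, -0.001, 2.251]
contact_force: [1.1, -0.0, 0.2]
width: -0.0
finger_force: 0.0
```

```bash
python3 - <<'E'
from h import *
s=telemetry.state();print(s["time"],s["tcp_pos"],s["ee_rot"],s["width"],s["contact_force"],s["joints"])
for x,a in((-45,.85),(-36,.8),(-36,.7),(-36,.6),(-36,.5),(-36,.4),(-36,.3),(-36,.2),(-36,.1),(-36,.04)):
    p=jw(x,105,a);print(a,row([*p,.045],Y+a).tolist())
p,d=vision.grab_frame("scene");cv2.imwrite("pics/s1.png",cv2.resize(p[120:320,150:450,::-1],(780,520)))
E
```

```text
4.175 [ 0.48690591 -0.18133345  0.04555475] [-3.14143868e+00 -7.53565937e-04  2.25104102e+00] -1.0326161032011472e-05 [ 1.10842442 -0.01869655  0.18159928] [-4.65759172e-01  1.55407898e-01  1.71746865e+00  1.78312802e-04
  1.26946616e+00 -1.14605691e+00]
0.85 [-0.0, -0.001, 0.001, -1.2, 14.6, 0.6]
0.8 [-0.0, -0.001, 0.051, 0.5, 28.9, 0.6]
0.7 [-0.0, -0.001, 0.151, 3.0, 39.7, 0.6]
0.6 [-0.0, -0.001, 0.251, 4.4, 50.7, 0.6]
0.5 [-0.0, -0.001, 0.351, 4.7, 61.8, 0.5]
0.4 [-0.0, -0.001, 0.451, 3.9, 72.9, 0.5]
0.3 [-0.0, -0.001, 0.551, 2.1, 83.8, 0.5]
0.2 [-0.0, -0.001, 0.651, -0.9, 94.5, 0.5]
0.1 [-0.0, -0.001, 0.751, -4.9, 104.9, 0.5]
0.04 [-0.0, -0.001, 0.811, -7.8, 110.9, 0.5]
```

View pics/s1.png

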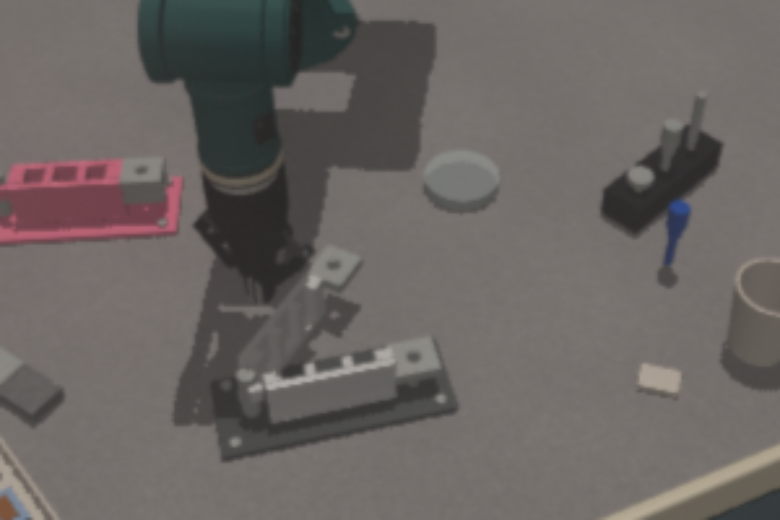

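The picture shows the closed gripper, tip near (260,295), standing on the outer side of the open half and clear of it. I'll sweep it shut along the arc.

Emit:
{"method": "send_rows", "body": {
  "motion": [
    [0,0,0,-1,15,0,1],
    [0,0,0.051,0.5,29,0,1],
    [0,0,0.1,2,34,0,1],
    [0,0,0.151,3,40,0,1],
    [0,0,0.2,4,45,0,1],
    [0,0,0.251,4.4,51,0,1],
    [0,0,0.3,4.6,56,0,1],
    [0,0,0.351,4.7,62,0,1],
    [0,0,0.4,4.3,67,0,1],
    [0,0,0.451,3.9,73,0,1],
    [0,0,0.5,3,78,0,1],
    [0,0,0.551,2,84,0,1],
    [0,0,0.6,0.6,89,0,1],
    [0,0,0.651,-1,94.5,0,1],
    [0,0,0.7,-3,100,0,1],
    [0,0,0.751,-5,105,0,1],
    [0,0,0.811,-8,111,0,1],
    [0,0,0.811,-8,111,0,1]
  ]
}}

```text
time: 6.48
tcp_pos: [0.5807, -0.1185, 0.0477]
ee_rot: [3.137, 0.0, 1.44]
contact_force: [-0.6, 0.1, -0.2]
width: -0.0001
finger_force: 0.0
```

```bash
python3 - <<'E'
from h import *
s=telemetry.state();print(s["time"],s["tcp_pos"],s["ee_rot"],s["contact_force"])
for x,a in((-36,0),(-32,0)):
    p=jw(x,105,a);print(a,row([*p,.045],Y+a).tolist())
p,d=vision.grab_frame("scene");np.savez("s2.npz",p=p,d=d)
P,u,v=pts("scene",d);r=P[:,:2]-H;c,sn=np.cos(Y),np.sin(Y);L=np.c_[c*r[:,0]+sn*r[:,1],-sn*r[:,0]+c*r[:,1]]*1000
m=(abs(P[:,2]-.06)<.006)&(L[:,1]>136)&(L[:,1]<185)&(abs(L[:,0])<60);print("lug",m.sum(),L[m].mean(0),L[m].min(0),L[m].max(0))
cv2.imwrite("pics/s2.png",cv2.resize(p[200:310,210:350,::-1],(760,597),interpolation=2))
E
```

```text
6.475 [ 0.58065807 -0.11847472  0.0477471 ] [3.13672911e+00 3.15905140e-04 1.44010660e+00] [-0.64010585  0.08349812 -0.23264459]
0 [0.005, 0.0, 0.04, 1.8, 1.5, 2.8]
0 [0.005, 0.0, 0.04, 1.6, 5.5, 2.8]
lug 234 [ -1.84134224 156.6136345 ] [-26.41424729 136.06752221] [ 17.66169138 177.83436679]
```

View pics/s2.png

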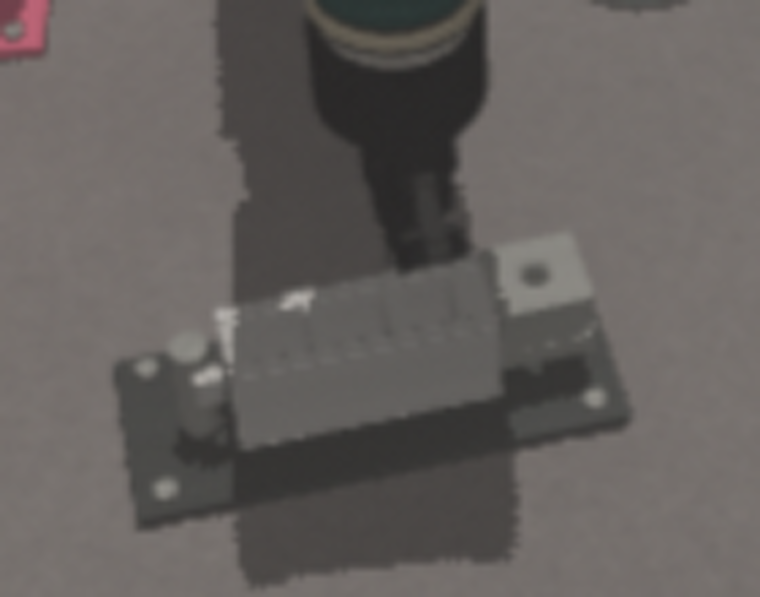

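The lug is now nearly aligned (centre about 2 mm toward -x) and its hole shows at crop (535,273). I'll press the last bit gently.

Emit:
{"method": "send_rows", "body": {
  "motion": [
    [0,0,0.02,0,2,0,1],
    [0,0,0.04,0,4,0,1],
    [0,0,0.04,0,5,0,1],
    [0,0,0.04,0,6,0,1],
    [0,0,0.04,0,6,0,1]
  ]
}}

```text
time: 7.15
tcp_pos: [0.5842, -0.1193, 0.0452]
ee_rot: [-3.141, -0.0, 1.399]
contact_force: [-2.0, 1.1, 0.4]
width: -0.0
finger_force: 0.9
```

Emit:
{"method": "send_rows", "body": {
  "motion": [
    [0,0,0,0,1,0,1],
    [0,0,0,0,2,0,1],
    [0,0,0,0,3,0,1],
    [0,0,0,0,3,0,1]
  ]
}}

```text
time: 7.65
tcp_pos: [0.5843, -0.1193, 0.0451]
ee_rot: [-3.134, -0.0, 1.399]
contact_force: [-10.2, 3.1, 7.3]
width: -0.0002
finger_force: 5.6
```

Emit:
{"method": "send_rows", "body": {
  "motion": [
    [0,0,0,0,-10,0,1],
    [0,0,0,0,-30,0,1],
    [0,0,0,0,-45,0,1],
    [0,0,0,0,-45,-60,1],
    [0,0,0,0,-45,-120,0.5],
    [0,0,0,0,-45,-180,0],
    [0,0,0,-20,-105,-205,0],
    [0,0,0,-80,-120,-205,0],
    [0,0,0,-140,-140,-205,0],
    [0,0,0,-200,-150,-205,0],
    [0,0,0,-200,-150,-205,0]
  ]
}}

```text
time: 9.02
tcp_pos: [0.4035, -0.2953, 0.2502]
ee_rot: [3.141, 0.002, 1.392]
contact_force: [0.7, 0.5, 0.2]
width: 0.0851
finger_force: 0.0
```

```bash
python3 - <<'E'
from h import *
s=telemetry.state();print(s["time"],s["tcp_pos"],s["ee_rot"],s["joints"].__class__)
ims=[]
for cam in("scene","top"):
    p,d=vision.grab_frame(cam);np.savez(cam+"3.npz",p=p,d=d)
    for n in("jig","jig_seat","jig_grip","pin_knob"):
        for r in vision.mark_of(cam,n)[:3]: print(cam,n,np.round(r["xyz"],4),round(r["score"],2))
    P,u,v=pts(cam,d);r=P[:,:2]-H;c,sn=np.cos(Y),np.sin(Y);L=np.c_[c*r[:,0]+sn*r[:,1],-sn*r[:,0]+c*r[:,1]]*1000
    m=(abs(P[:,2]-.06)<.006)&(L[:,1]>25)&(L[:,1]<185)&(abs(L[:,0])<60)
    q=cv2.minAreaRect(L[m].astype(np.float32));print("shut top in jig frame (exp centre 0,97 if y 25..179)",m.sum(),q,P[m][:,2].mean())
    m&=L[:,1]>140;print("lug",cv2.minAreaRect(L[m].astype(np.float32)))
    # hole: darkest spot around projected seat
    uv=proj(cam,[*jw(0,157),.06]);x,y=uv.round().astype(int);w=9
    g=cv2.cvtColor(p,cv2.COLOR_RGB2GRAY)[y-w:y+w+1,x-w:x+w+1].astype(float);print(uv);print(g.astype(int)[3:16,3:16])
E
```

```text
9.025 [ 0.40345359 -0.29527814  0.25015693] [3.14077640e+00 2.09012788e-03 1.39154189e+00] <class 'numpy.ndarray'>
scene jig [ 0.6016 -0.2316 -0.    ] 0.92
scene jig [ 0.2309 -0.3979 -0.0027] 0.6
scene jig [0.5966 0.4777 0.0019] 0.49
scene jig_seat [ 0.6259 -0.0753  0.0574] 0.78
scene jig_seat [ 0.2823 -0.2468  0.0605] 0.7
scene jig_grip [ 0.6089 -0.1521  0.0431] 0.7
scene jig_grip [ 0.2564 -0.3295  0.0465] 0.67
scene jig_grip [ 0.6241 -0.0766  0.0551] 0.39
scene pin_knob [0.592  0.2401 0.071 ] 0.7
scene pin_knob [0.4892 0.2942 0.0843] 0.6
scene pin_knob [0.4712 0.3424 0.0093] 0.5
shut top in jig frame (exp centre 0,97 if y 25..179) 749 ((0.5946331024169922, 101.20465850830078), (45.51393508911133, 152.6488494873047), 0.46095526218414307) 0.06026331133919986
lug ((1.1519527435302734, 158.6082763671875), (43.0147590637207, 37.25030517578125), 1.9260801076889038)
[309.51096376 251.66600983]
[[128 132 135 136 137 137 138 139 139 140 139 137 128]
 [136 137 138 139 138 139 139 138 138 138 138 137 132]
 [138 138 138 137 136 136 137 138 138 138 137 137 134]
 [137 137 134 130 126 128 130 134
[... 1231 characters left out ...]
46 137 132 124 120 112 111 105 102  97]
 [103 126 146 152 149 146 146 143 136 131 127 123 120]
 [105 131 145 155 152 151 150 151 149 145 146 143 142]
 [111 137 151 153 152 152 148 149 152 152 150 151 152]
 [115 137 152 154 151 142 137 136 143 149 153 151 153]
 [116 142 152 152 147 131 120 125 133 144 153 152 153]
 [123 143 153 151 140 121 109 114 127 144 149 153 161]
 [127 146 153 152 143 125 113 115 131 145 150 152 159]
 [132 151 151 154 147 139 129 128 141 148 149 153 162]
 [137 150 151 154 151 149 148 146 148 151 152 154 164]
 [130 137 144 147 148 149 151 149 149 151 152 152 162]
 [114 123 127 128 133 136 141 140 142 142 145 149 155]
 [103 108 105 105 108 115 119 124 123 127 132 137 142]]
```

```bash
python3 - <<'E'
from h import *
def back(cam,u,v,z):
    c=vision.get_calibration(cam);K=np.array(c["K"]);T=np.array(c["cam_to_world"])
    d=T[:3,:3]@np.linalg.solve(K,[u,v,1]);t=(z-T[2,3])/d[2];return T[:3,3]+t*d
for cam in("scene","top"):
    p=np.load(cam+"3.npz")["p"];g=cv2.cvtColor(p,cv2.COLOR_RGB2GRAY).astype(float)
    x,y=(308,252) if cam=="scene" else (342,155)
    q=g[y-4:y+5,x-5:x+6] if cam=="scene" else g[y-4:y+4,x-4:x+5]
    w=np.clip(np.percentile(q,75)-10-q,0,None);yy,xx=np.nonzero(w>=0);W=w.ravel()
    oy,ox=(4,5) if cam=="scene" else (4,4)
    u,v=x-ox+(xx*W).sum()/W.sum(),y-oy+(yy*W).sum()/W.sum()
    print(cam,u,v,back(cam,u,v,.059))
print(jw(0,157))
print(row([.490,.296,.25],.35),row([.490,.296,.082],.35))
E
```

```text
scene 308.52950819672134 251.66065573770493 [ 0.62497872 -0.07364797  0.059     ]
top 342.38028169014086 155.2288732394366 [ 0.62447234 -0.0741367   0.059     ]
[ 0.62671635 -0.07178983]
[ 0.000e+00  0.000e+00 -5.200e-01  5.924e+02 -1.630e+01  4.000e-01] [ 0.000e+00  0.000e+00 -5.200e-01  5.924e+02 -1.630e+01  1.684e+02]
```

Emit:
{"method": "send_rows", "body": {
  "motion": [
    [0,0,-0.1,60,0,0,0],
    [0,0,-0.2,120,-5,0,0],
    [0,0,-0.3,180,-8,0,0],
    [0,0,-0.4,240,-10,0,0],
    [0,0,-0.52,300,-12,0,0],
    [0,0,-0.52,360,-13,0,0],
    [0,0,-0.52,420,-14,0,0],
    [0,0,-0.52,480,-15,0,0],
    [0,0,-0.52,540,-16,0,0],
    [0,0,-0.52,592,-16,0,0],
    [0,0,-0.52,592,-16,0,0],
    [0,0,-0.52,592,-16,40,0],
    [0,0,-0.52,592,-16,80,0],
    [0,0,-0.52,592,-16,80,0]
  ]
}}

```text
time: 11.28
tcp_pos: [0.4884, 0.2928, 0.1663]
ee_rot: [-3.133, 0.001, 1.918]
contact_force: [-0.0, -0.1, -0.1]
width: 0.0855
finger_force: 0.0
```

```bash
python3 - <<'E'
from h import *
s=telemetry.state();print(s["time"],s["tcp_pos"],s["ee_rot"],s["contact_force"])
print(row([.490,.296,.082],.35))
p,d=vision.grab_frame("scene");cv2.imwrite("pics/s4.png",cv2.resize(p[100:240,350:480,::-1],(557,600),interpolation=2))
E
```

```text
11.275 [0.48837804 0.29278284 0.16631972] [-3.13264515e+00  1.24200691e-03  1.91827300e+00] [-0.02552457 -0.12064396 -0.131315  ]
[-9.00e-03  1.00e-03 -3.00e-03  2.60e+00  3.40e+00  8.43e+01]
```

View pics/s4.png

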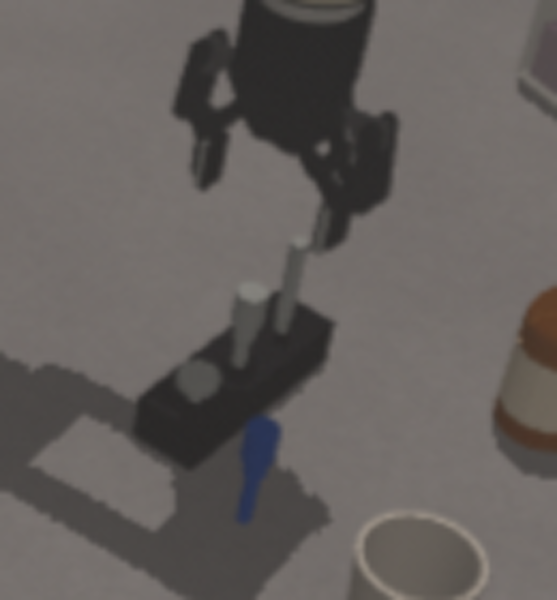

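The gripper straddles the steel knob (crop 250,290), with the probe and stopper clear of the fingers. Going down now, then closing.

Emit:
{"method": "send_rows", "body": {
  "motion": [
    [0,0,0,0,0,0,0],
    [0,0,0,0,0,30,0],
    [0,0,0,0,0,60,0],
    [0,0,0,0,0,80,0],
    [0,0,0,0,0,87,0],
    [0,0,0,0,0,87,0],
    [0,0,0,0,0,87,0.5],
    [0,0,0,0,0,87,0.7],
    [0,0,0,0,0,87,0.85],
    [0,0,0,0,0,87,1],
    [0,0,0,0,0,87,1],
    [0,0,0,0,0,87,1],
    [0,0,0,0,0,87,1]
  ],
  "squeeze": 45
}}

```text
time: 12.95
tcp_pos: [0.4906, 0.2946, 0.0838]
ee_rot: [-3.141, -0.0, 1.919]
contact_force: [-2.9, -0.3, 5.2]
width: 0.0209
finger_force: 44.1
```

Emit:
{"method": "send_rows", "body": {
  "motion": [
    [0,0,0,0,0,-8,1],
    [0,0,0,0,0,-25,1],
    [0,0,0,0,0,-50,1],
    [0,0,0,0,0,-85,1],
    [0,0,0,0,0,-125,1],
    [0,0,0,0,0,-140,1],
    [0,0,0,0,0,-140,1]
  ]
}}

```text
time: 13.82
tcp_pos: [0.4914, 0.2949, 0.2247]
ee_rot: [3.139, -0.0, 1.919]
contact_force: [-0.1, -0.3, -1.3]
width: 0.0208
finger_force: 44.1
```

```bash
python3 - <<'E'
from h import *
s=telemetry.state();print(s["time"],s["tcp_pos"],s["ee_rot"],s["width"],s["contact_force"])
print(row([.6248,-.0739,.225],Y),row([.6248,-.0739,.150],Y))
E
```

```text
13.825 [0.49135078 0.29487558 0.22466533] [ 3.13850287e+00 -2.92245981e-04  1.91876728e+00] 0.020766625442349446 [-0.06497581 -0.34297552 -1.26343802]
[ 3.000e-03 -1.000e-03  5.190e-01 -3.922e+02 -3.000e-01 -5.000e-01] [ 3.000e-03 -1.000e-03  5.190e-01 -3.922e+02 -5.000e-01  7.450e+01]
```

Emit:
{"method": "send_rows", "body": {
  "motion": [
    [0,0,0.04,-20,0,0,1],
    [0,0,0.1,-60,0,0,1],
    [0,0,0.16,-100,0,0,1],
    [0,0,0.22,-140,0,0,1],
    [0,0,0.28,-180,0,0,1],
    [0,0,0.34,-220,0,0,1],
    [0,0,0.4,-260,0,0,1],
    [0,0,0.46,-300,0,0,1],
    [0,0,0.5,-340,0,0,1],
    [0,0,0.519,-370,0,0,1],
    [0,0,0.519,-392,0,0,1],
    [0,0,0.519,-392,0,0,1],
    [0,0,0.519,-392,0,40,1],
    [0,0,0.519,-392,0,75,1],
    [0,0,0.519,-392,0,75,1],
    [0,0,0.519,-392,0,75,1]
  ]
}}

```text
time: 15.82
tcp_pos: [0.6249, -0.0733, 0.1498]
ee_rot: [3.14, -0.0, 1.401]
contact_force: [0.8, -0.6, 0.1]
width: 0.0206
finger_force: 44.2
```

```bash
python3 - <<'E'
from h import *
s=telemetry.state();print(s["time"],s["tcp_pos"],s["ee_rot"],s["contact_force"])
print(row([.6248,-.0739,.150],Y))
p,d=vision.grab_frame("scene");np.savez("s5.npz",p=p,d=d);cv2.imwrite("pics/s5.png",cv2.resize(p[195:290,255:355,::-1],(630,598),interpolation=2))
for n in("pin","pin_knob","jig_seat"):
    for r in vision.mark_of("scene",n)[:3]: print(n,np.round(r["xyz"],4),round(r["score"],2))
print(proj("scene",[.6248,-.0739,.06]),proj("scene",[.6248,-.0739,.076]))
E
```

```text
15.825 [ 0.6249327  -0.07328383  0.14978427] [ 3.13978661e+00 -2.30476305e-04  1.40070501e+00] [ 0.76662691 -0.63702813  0.08108076]
[ 0.002 -0.     0.001 -0.6   -0.    -0.2  ]
pin [ 5.911e-01  2.393e-01 -2.000e-04] 0.69
pin [ 0.6227 -0.0716  0.0713] 0.41
pin_knob [0.5935 0.2444 0.0687] 0.61
jig_seat [ 0.6258 -0.0759  0.0589] 0.9
jig_seat [ 0.2837 -0.2528  0.0608] 0.86
[308.4039444  251.37985155] [308.37615475 247.15157238]
```

View pics/s5.png

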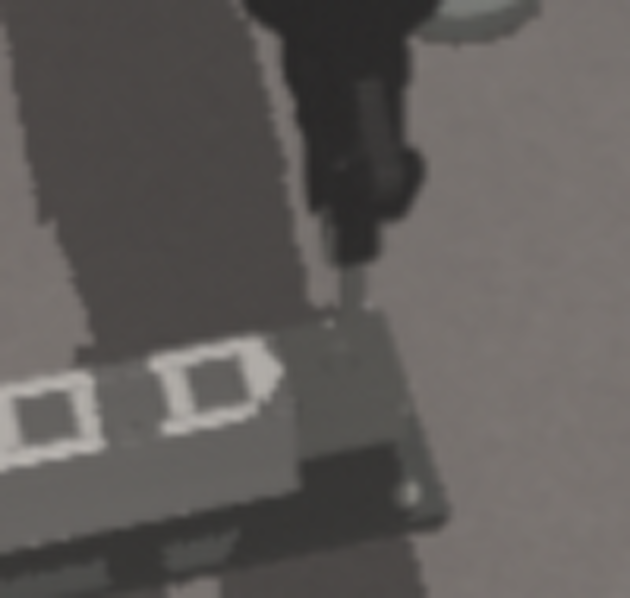

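The pin hangs upright just above the lug (shaft at crop ≈350,290). I'll measure the shaft's offset from the hole with numbers.

```bash
python3 - <<'E'
from h import *
f=np.load("s5.npz");p,d=f["p"],f["d"];g=cv2.cvtColor(p,cv2.COLOR_RGB2GRAY).astype(int)
print("cols 303..317");
for v in range(234,254): print(v,g[v,303:318],(d[v,303:318]*1000).astype(int))
for z in(.072,.08,.085,.09): print(z,proj("scene",[.6249,-.0733,z]))
P,u,v=pts("scene",d);m=(P[:,2]>.074)&(P[:,2]<.096)&(np.hypot(P[:,0]-.625,P[:,1]+.073)<.02);print(P[m].round(4),np.c_[u,v][m].tolist())
E
```

```text
cols 303..317
234 [111 113 107  89  77  57  45  44  44  44  45  57  84 107 112] [1163 1161 1159  968  967  973  962  961    0  967  962  968  977 1162
 1164]
235 [109 113 108  94  77  58  45  45  45  46  50  66  93 111 114] [1155 1152 1153  974  972  970  962  963  967  969  967  969  983 1161
 1158]
236 [106 113 110  98  81  64  51  50  54  60  73  89 108 114 115] [   0 1154 1150 1154  974  974  963  965  967  968  969  971 1154 1154
 1155]
237 [ 91 111 113 108  95  84  67  68  75  86 102 110 114 114 115] [1154 1153 1152 1155  979  976  971  980 1002 1003 1154 1154 1152 1153
 1151]
238 [ 88 109 113 112 109 101  81  81  82  89 104 113 115 115 114] [1147 1149 1151 1145 1145 1151 1006 1005 1000 1003 1148 1151 1151 1152
 1148]
239 [ 88 110 113 112 112 102  82  83  83  89 104 112 114 114 114] [1146 1147 1150 1146 1149 1149 1006 1004 1005 1008 1150 1147 1147 1142
 1151]
240 [ 89 112 115 114 113 103  83  82  83  89 104 112 113 115 115] [1143 1144 1144 1147 1144 1144 1008 1009 1007 1013 1143 1144 1143 1143
 1149]
241 [ 88 111 114 114 112 103  82  82  83  90 105 114 115 116 116] [1141 1141 1
[... 1817 characters left out ...]
9]
0.09 [308.59795375 243.32796217]
[[ 0.6258 -0.0726  0.0955]
 [ 0.6278 -0.0735  0.0944]
 [ 0.6299 -0.0692  0.0946]
 [ 0.6276 -0.0656  0.0904]
 [ 0.626  -0.0727  0.0884]
 [ 0.6299 -0.0718  0.0922]
 [ 0.6314 -0.0699  0.0929]
 [ 0.629  -0.0662  0.0886]
 [ 0.6268 -0.0731  0.0858]
 [ 0.6298 -0.0718  0.0884]
 [ 0.6302 -0.0693  0.0877]
 [ 0.6282 -0.0658  0.0838]
 [ 0.6284 -0.0738  0.0842]
 [ 0.6276 -0.0708  0.0818]
 [ 0.6304 -0.0694  0.0842]
 [ 0.6294 -0.0664  0.0816]
 [ 0.6285 -0.0686  0.078 ]] [[309, 242], [309, 243], [311, 243], [312, 243], [309, 244], [310, 244], [311, 244], [312, 244], [309, 245], [310, 245], [311, 245], [312, 245], [309, 246], [310, 246], [311, 246], [312, 246], [311, 247]]
```

Using the same camera, the shaft sits about 4.5 mm too far along tool +x (shaft at u=310.4, hole at u=308.5). The knob is gripped off-centre along the pads. I'll correct that and probe downward gently.

Emit:
{"method": "send_rows", "body": {
  "motion": [
    [0,0,0,-4.5,0,0,1],
    [0,0,0,-4.5,0,5,1],
    [0,0,0,-4.5,0,10,1],
    [0,0,0,-4.5,0,13,1],
    [0,0,0,-4.5,0,16,1],
    [0,0,0,-4.5,0,18,1],
    [0,0,0,-4.5,0,20,1],
    [0,0,0,-4.5,0,20,1]
  ]
}}

```text
time: 17.02
tcp_pos: [0.6237, -0.0783, 0.1282]
ee_rot: [3.141, -0.0, 1.4]
contact_force: [1.8, 0.7, 0.0]
width: 0.0208
finger_force: 44.2
```

Emit:
{"method": "send_rows", "body": {
  "motion": [
    [0,0,0,0,0,3,1],
    [0,0,0,0,0,6,1],
    [0,0,0,0,0,9,1],
    [0,0,0,0,0,12,1],
    [0,0,0,0,0,15,1],
    [0,0,0,0,0,18,1],
    [0,0,0,0,0,18,1]
  ]
}}

```text
time: 17.9
tcp_pos: [0.6243, -0.0784, 0.1106]
ee_rot: [3.14, -0.0, 1.4]
contact_force: [2.6, -1.0, -1.3]
width: 0.0208
finger_force: 44.0
```

Emit:
{"method": "send_rows", "body": {
  "motion": [
    [0,0,0,0,0.3,4,1],
    [0,0,0,0,0.5,8,1],
    [0,0,0,0,0.5,12,1],
    [0,0,0,0,0.5,16,1],
    [0,0,0,0,0.5,19,1],
    [0,0,0,0,0.5,21,1],
    [0,0,0,0,0.5,23,1],
    [0,0,0,0,0.5,24,1],
    [0,0,0,0,0.5,24,1]
  ]
}}

```text
time: 19.02
tcp_pos: [0.6248, -0.0785, 0.0878]
ee_rot: [3.139, 0.0, 1.4]
contact_force: [3.8, -1.0, 5.9]
width: 0.0208
finger_force: 44.7
```

Emit:
{"method": "send_rows", "body": {
  "motion": [
    [0,0,0,0,0,1.5,1],
    [0,0,0,0,0,1.5,1],
    [0,0,0,0,0,1.5,1],
    [0,0,0,0,0,0,0.7],
    [0,0,0,0,0,0,0.5],
    [0,0,0,0,0,0,0.3],
    [0,0,0,0,0,0,0],
    [0,0,0,0,0,0,0],
    [0,0,0,0,0,0,0],
    [0,0,0,0,0,0,0],
    [0,0,0,0,0,-20,0],
    [0,0,0,0,0,-60,0],
    [0,0,0,0,0,-60,0]
  ]
}}

```text
time: 20.65
tcp_pos: [0.6271, -0.079, 0.1531]
ee_rot: [3.13, 0.0, 1.4]
contact_force: [0.4, -0.3, 0.2]
width: 0.0854
finger_force: 0.0
```

```bash
python3 - <<'E'
from h import *
s=telemetry.state();print(s["time"],s["tcp_pos"],s["ee_rot"],s["contact_force"],s["width"])
p,d=vision.grab_frame("scene");cv2.imwrite("pics/s6.png",cv2.resize(p[190:300,230:350,::-1],(650,596),interpolation=2))
P,u,v=pts("scene",d)
m=(P[:,2]>.085)&(P[:,2]<.106)&(np.hypot(P[:,0]-.625,P[:,1]+.0735)<.022);print("knob",m.sum(),P[m].mean(0),P[m].max(0))
for n in("pin_knob","pin","jig_grip","jig_seat"):
    for r in vision.mark_of("scene",n)[:3]: print(n,np.round(r["xyz"],4),round(r["score"],2))
# grip: hole contact says hole at tcp-frame; use hole image (.6248,-.0739) minus 82 mm along jig y
g=np.array([.6253,-.0739])-.082*np.array([.170,.985]);print(g,row([*g,.15],Y),row([*g,.046],Y))
E
```

```text
20.65 [ 0.62711657 -0.07900275  0.15308749] [3.13006033e+00 4.19541349e-04 1.39981581e+00] [ 0.36000372 -0.29732135  0.2126563 ] 0.08535612297578929
knob 46 [ 0.63124018 -0.07849147  0.0944546 ] [ 0.6391173  -0.06492265  0.10376869]
pin_knob [0.5926 0.2398 0.0701] 0.45
pin_knob [ 0.6254 -0.0762  0.0842] 0.39
pin [5.947e-01 2.406e-01 1.000e-04] 0.46
pin [ 0.6244 -0.0751  0.0098] 0.4
pin [0.7224 0.1443 0.001 ] 0.22
jig_grip [ 0.2557 -0.3278  0.0422] 0.93
jig_grip [ 0.6079 -0.1541  0.0448] 0.86
jig_seat [ 0.6244 -0.0752  0.0567] 0.96
jig_seat [ 0.2864 -0.2502  0.0607] 0.95
[ 0.61136 -0.15467] [-2.00e-03 -0.00e+00 -0.00e+00 -7.74e+01  1.10e+00 -4.90e+00] [-2.00e-03 -0.00e+00 -0.00e+00 -7.74e+01  1.30e+00  9.91e+01]
```

View pics/s6.png

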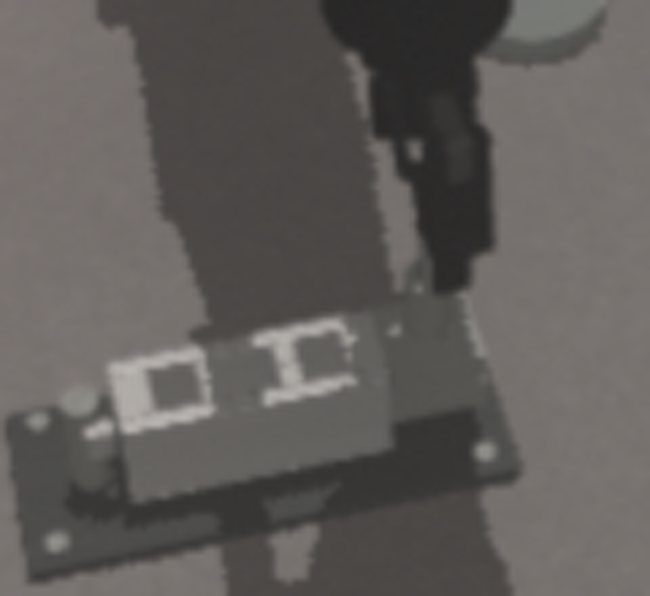

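The pin is in place: its knob stands on the lug, partly hidden behind the fingers at crop (420,280), and the mould is shut. Next I move to the grip point and go down.

Emit:
{"method": "send_rows", "body": {
  "motion": [
    [0,0,0,0,0,-5,0],
    [0,0,0,-30,0,-5,0],
    [0,0,0,-60,0,-5,0],
    [0,0,0,-77,0,-5,0],
    [0,0,0,-77,0,-5,0],
    [0,0,0,-77,0,30,0],
    [0,0,0,-77,0,60,0],
    [0,0,0,-77,0,85,0],
    [0,0,0,-77,0,98,0],
    [0,0,0,-77,0,98,0],
    [0,0,0,-77,0,98,0]
  ],
  "squeeze": 50
}}

```text
time: 22.28
tcp_pos: [0.612, -0.1542, 0.0498]
ee_rot: [3.139, 0.0, 1.4]
contact_force: [-0.0, -0.6, 1.0]
width: 0.085
finger_force: 0.0
```

```bash
python3 - <<'E'
from h import *
s=telemetry.state();print(s["time"],s["tcp_pos"],s["ee_rot"],s["contact_force"],s["width"])
print(row([.6117,-.1549,.046],Y))
E
```

```text
22.275 [ 0.61204795 -0.15421846  0.04975993] [3.13911168e+00 1.52536154e-04 1.40013442e+00] [-0.04791174 -0.55037133  1.02721057] 0.08502765363752819
[ 2.0e-03  0.0e+00  0.0e+00 -7.0e-01 -2.0e-01  3.8e+00]
```

Emit:
{"method": "send_rows", "body": {
  "motion": [
    [0,0,0,0,0,3,0],
    [0,0,0,0,0,3,0.2],
    [0,0,0,0,0,3,0.4],
    [0,0,0,0,0,3,0.5],
    [0,0,0,0,0,3,0.7],
    [0,0,0,0,0,3,1],
    [0,0,0,0,0,3,1],
    [0,0,0,0,0,3,1],
    [0,0,0,0,0,3,1],
    [0,0,0,0,0,3,1],
    [0,0,0,0,0,3,1]
  ],
  "squeeze": 50
}}

```text
time: 23.65
tcp_pos: [0.6128, -0.1546, 0.0462]
ee_rot: [3.137, 0.0, 1.4]
contact_force: [5.7, -0.6, -0.3]
width: 0.0392
finger_force: 54.8
```

```bash
python3 - <<'E'
from h import *
s=telemetry.state();print(s["time"],s["tcp_pos"],s["ee_rot"],s["contact_force"],s["width"],s["finger_force"])
p,d=vision.grab_frame("scene");cv2.imwrite("pics/s7.png",cv2.resize(p[180:300,230:350,::-1],(600,600),interpolation=2))
g=[]
P,u,v=pts("scene",d)
m=(P[:,2]>.085)&(P[:,2]<.106)&(np.hypot(P[:,0]-.625,P[:,1]+.0735)<.022);print("knob",m.sum(),P[m].mean(0),np.percentile(P[m][:,2],90))
for r in vision.mark_of("scene","pin_knob")[:3]: print(np.round(r["xyz"],4),round(r["score"],2))
E
```

```text
23.65 [ 0.61275571 -0.15460595  0.04615169] [3.13733159e+00 9.54444463e-05 1.39974238e+00] [ 5.68468369 -0.58613226 -0.27763547] 0.03919680323949507 54.758427143096924
knob 87 [ 0.63037408 -0.07500454  0.0971831 ] 0.10211544673122082
[0.5902 0.2421 0.0699] 0.62
[ 0.6259 -0.0754  0.0857] 0.48
```

View pics/s7.png

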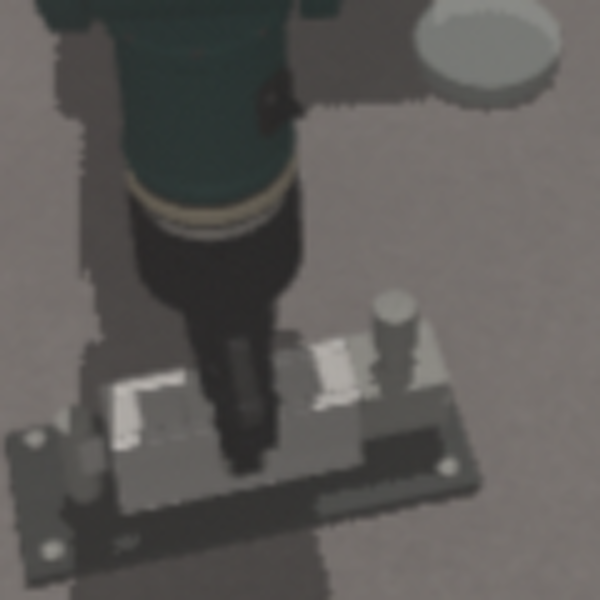

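The pin is seated upright on the lug at crop (395,340), with its knob at z ≈ 0.086. The gripper holds both halves at crop (240,400), 39 mm wide at 55 N. Handing in.

```bash
python3 -c "
from station import order
print(order.close_job())"
```

```text
the job is handed in; nothing more can be done
None
```

The near half is shut, the pin is all the way down through both lugs, and I handed the job in with the gripper still squeezing the halves at about 55 N; no verdict came back.

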